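# Fetch the jar from behind the reagent bottles for weighing

## Robot

A 7-joint arm with a two-finger parallel gripper is mounted at the origin on the work surface. World frame = base frame: x ahead of the robot, y to its left, z up, the work surface at z = 0. Lengths are in mm, angles in rad, forces in N, time in s.
With the tool pointing down it reaches from about 400 to 875 mm from the base axis. Payload 6.5 kg.
Tool frame: the origin (TCP) lies on the mounting face of the last link; the fingertips stand bot.tcp_to_tips ahead of it and the grasp point (between the pads) lies 147 mm ahead of it (bot.tcp_to_tips is the distance from the TCP to the fingertips, in mm); z points along the fingers, y is the direction in which the jaws open and shut (so a half turn about z gives the same grasp; the last joint's range is limited). The gripper opens to 88 mm and grips with 3 to 60 N. Pads are 18 mm wide; open, the fingers measure 123 mm over their backs; the gripper's body (75 mm by 187 mm) begins 45 mm behind the grasp point.
Start: joints at [1.155, 0.536, -0.004, 1.538, 0.003, 1.067, -0.071], TCP at [222.762, -610.629, 404.716] pointing down, gripper open.
Joint ranges: [-2.7, 2.7], [-0.37, 2.16], [-1.27, 1.26], [0.24, 2.4], [-1.31, 4.45], [0.19, 1.91], [-2.76, 2.76]. Speed limits (rad/s): [2.39, 2.39, 3.14, 3.14, 3.14, 3.14, 3.14].

## Interface

Orientations are given as [roll, pitch, yaw] about the fixed x, y, z axes, in that order (R = Rz(yaw) Ry(pitch) Rx(roll)).
In Python, from station import read_state, imaging, bot gives the robot as it stands.
- The arm moves only by the tool move_arm, never from a script. Its arguments are lists of equal length, an entry for each row: "linear": the shift along the tool's x, y, z in m, a list of three; "delta_rot": the turn, a rotation vector about the tool's x, y, z in degrees, a list of three; "grip": the gripper command: -1 is shut, 1 is fully open, values between are in proportion. A call has 1 to 12 rows; each row shifts and turns the commanded pose from where the row before left it, along the tool's axes as they then stand; what a row does not reach is not made up. A row lasts 1/8 s, in which the tool goes at most 62.5 mm and 10.7 degrees, less where a joint would pass 70% of its speed; a pose out of reach is approached as far as the arm can. A call with a gripper value outside its range is refused whole. The fingers move at their own pace and stop on an object; "squeeze" is the grip in N (left out, the last holds). Time passes only in rows, so rows that do not move let the fingers close. It gives the time, the measured TCP pose, the force and the opening at its end, in the units of the state.
- read_state(): the state, without advancing time (a new reading comes with each control period).
- imaging.grab_frame(name): name is "scene" or "top"; returns the picture (384x512x3 uint8, blue, green, red); there is no depth.
- imaging.camera_info(name): a dict with "K" (3x3 intrinsics, pixels), "xyz" and "attitude" of the camera in the world. Camera axes: x right, y down, z forward; pixel columns grow to the right and rows downward; lengths in mm; the calibration is good to about 2 mm. A picture is of the moment at which its call begins. camera_info takes no time and is no camera call.
- bot.hand_in(): hands the job in, once; it reports no verdict.
The state is a dict: "t": time; "qpos": joint angles; "qd": joint speeds; "joint_torque": joint torques, N m; "tool_pos": TCP position; "tool_rot": TCP orientation; "wrist_force": force on the tool from outside, world axes, zero at the start; "wrist_torque": the same for the moment, N m; "width": finger opening in mm.
Only numpy, scipy, OpenCV 4.12 (cv2) and the standard library are available. Lean on these libraries where they do the work, as an engineer would, in place of code of your own. Each camera call takes 0.05 s, during which the arm holds its last target.

## Task

The low jar standing at the back of the reagent tray has to go on the balance. First move the three taller bottles out of its way onto the dark mat, leaving the jar alone until all three stand there; then set the jar in the middle of the balance's weighing pan, and after that put each bottle back in the tray on the spot where it stood at the start. Keep everything upright, and do not shift the tube rack, the tip box or the wash bottle.

Things in the scene. Friction and masses are not known exactly. Their poses are not given: they have to be found in the camera images.
- round_bottle_c (a point): Slim round amber bottle with a narrow black screw cap, 114 mm tall over all; round body 42 mm in diameter, straight-sided from the base up to 86 mm, then a shoulder and a cap 25 mm in diameter. Loose, about 160 g. The point is on its axis, half-way up (57 mm above its base); z points up the bottle. It stands at one of three spots in a row along the tray's front (robot) half.
- square_bottle_c (a point): Square white plastic bottle with a round white cap, 104 mm tall over all; body 44 x 44 mm, straight-sided from the base up to 86 mm, then a cap 30 mm in diameter. Loose, about 180 g. The point is on its axis, half-way up (52 mm above its base); x and y are square to its flat sides, z up. It stands at one of the three spots in the tray's front row.
- stout_bottle_c (a point): Stout round white plastic bottle with a wide flat white cap, 96 mm tall over all; body 50 mm in diameter, straight-sided from the base up to 82 mm, then a cap 46 mm in diameter. Loose, about 200 g. The point is on its axis, half-way up (48 mm above its base); z up. It stands at one of the three spots in the tray's front row.
- jar_c (a point): Low round amber jar with a flat aluminium lid, 42 mm tall; body 42 mm in diameter up to 28 mm, lid 45 mm in diameter from 28 to 42 mm. Loose, about 90 g. The point is on its axis, half-way up (21 mm above its base); z up. It stands in the tray behind the row of bottles (on the side away from the robot), about 60 mm centre to centre behind the row, so the bottles stand in the way of a gripper coming down on it.
- tray: Fixed grey plastic tray in the middle of the bench, 190 mm (x) by 280 mm (y) outside, floor 4 mm thick, rim walls 4 mm thick and 14 mm high. Origin at the centre of its underside, on the bench; x points to its back, away from the robot. The bottles stand in a row along its y about 80 mm apart, some 30 mm to the front of its middle; the jar about 30 mm to the back of it.
- mat: Fixed dark rubber mat on the bench at one side of the tray (left or right), the place to put the bottles meanwhile: 290 mm (x) by 140 mm (y), 4 mm thick. Origin at the centre of its underside, on the bench.
- pan (a point): Centre of the top face of the balance's weighing pan, a steel disc 112 mm in diameter, 56 mm above the bench. The balance is a fixed white box 190 mm (x) by 150 mm (y), 46 mm high under the pan, with its display toward the robot (the pan's centre is 30 mm behind the box's middle, away from the display), at the other side of the tray from the mat. z up, x away from the display.
- tube_rack: Yellow tube rack beyond the tray, 100 mm (x) by 255 mm (y), 40 mm high (its tubes reach 52 mm). Loose; leave it alone. Origin at the centre of its underside.
- tip_box: Green tip box with a clear lid, 85 mm (x) by 120 mm (y), 80 mm high, to the right of the tube rack. Loose; leave it alone. Origin at the centre of its underside.
- wash_bottle: White wash bottle, 66 mm in diameter, 143 mm to the top of its cap, a thin spout above that to 180 mm, to the left of the tube rack. Loose; leave it alone. Origin at the centre of its underside.
Mind the look-alikes: they are no part of the job. Leave any yellow look-alike of the part that bears stout_bottle_c alone. There is more than one size of the part that bears jar_c; the job needs the smaller.

How it is judged:
By the outcome, as a careful person would: the job done as asked, in the order asked, and still so for the second after the job is handed in, with the robot touching nothing.
It also fails if it takes over 141 s, if anything falls off the work surface, if the arm or the gripper's body presses on something with over 40 N, if the wrist force passes 120 N, or if a joint passes its speed limit or range.

## Working session

There is one attempt and no reset: what is moved stays moved. The work goes in short steps, Python scripts to look and compute and a tool call to move; the robot and the scene stay as the last step left them, time stands still between calls to the robot, and variables do not carry over. Pictures are saved under pics/ and viewed, and the job is handed in when it is done.

Besides the shell and the picture viewer there is one more tool, called after "Request:" as name(argument=value, ...), one argument or row to a line, values as JSON. move_arm: Moves the arm, as the interface text tells. Its arguments: {"type":"object","properties":{"linear":{"type":"array","items":{"type":"array","items":{"type":"number"}}},"delta_rot":{"type":"array","items":{"type":"array","items":{"type":"number"}}},"grip":{"type":"array","items":{"type":"number"}},"squeeze":{"type":"number"}},"required":["linear","delta_rot","grip"]}

```bash
ls; mkdir -p pics
python3 - <<'E'
from station import read_state, imaging, bot
import cv2
for n in ("scene","top"):
    im=imaging.grab_frame(n); cv2.imwrite(f"pics/{n}0.png",im)
    print(n,imaging.camera_info(n))
print(bot.tcp_to_tips); print(read_state())
E
```

```text
pics
scene {'K': array([[458.49308319,   0.        , 253.11096125],
       [  0.        , 458.49308319, 190.11946088],
       [  0.        ,   0.        ,   1.        ]]), 'xyz': array([1420.13974842,  145.84324685,  853.25774002]), 'attitude': array([-2.324389  , -0.00368595,  1.73858607])}
top {'K': array([[471.95452705,   0.        , 261.66096722],
       [  0.        , 471.95452705, 187.93459404],
       [  0.        ,   0.        ,   1.        ]]), 'xyz': array([ 387.64089463,  -16.73161206, 1018.48876752]), 'attitude': array([-2.92364162, -0.00692441, -1.42910043])}
166.0
{'t': 0.1, 'qpos': array([ 1.15479212,  0.53709615, -0.00443074,  1.53871112,  0.00258597,
        1.06730781, -0.07120404]), 'qd': array([ 0.00048959, -0.00203723,  0.00132743, -0.00234869,  0.00029462,
        0.00092697, -0.00013212]), 'joint_torque': array([ 2.51965968e-03, -5.72080636e+01,  9.94372778e-01, -2.52231234e+01,
       -5.60355617e-02,  1.34585015e-02,  4.85439512e-05]), 'tool_pos': array([ 222.674209  , -610.37441918,  403.94749292]), 'tool_rot': array([-3.14007954e+00,  1.04123917e-04,  3.49858262e-01]), 'wrist_force': array([ 0.06629951, -0.86008824, -0.38910653]), 'wrist_torque': array([-0.00227347, -0.01551821, -0.03121346]), 'width': 88.12996661948807}
```

View pics/scene0.png

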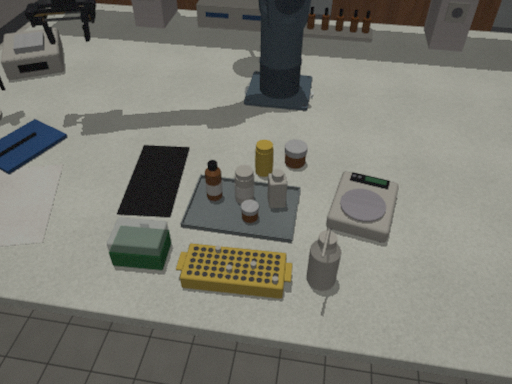

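View pics/top0.png

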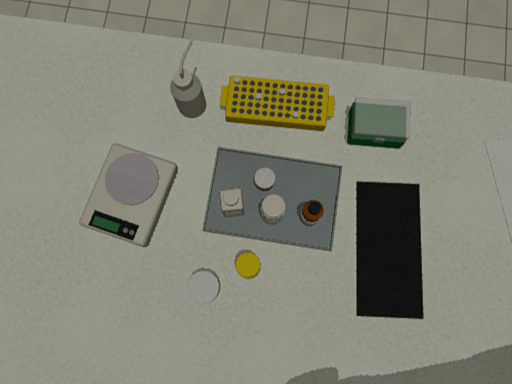

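Top view: square bottle (232,202), stout white (272,208), amber (313,211) and small jar (264,178) are in the tray. The look-alikes are outside it: the yellow stout bottle (248,265) and the larger jar (204,287). The mat is to the right (−y) and the balance to the left (+y). I'll enlarge the tray to confirm.

```bash
cat > h.py <<'E'
import numpy as np, cv2
from scipy.spatial.transform import Rotation as R
from station import imaging
def cam(n):
    c=imaging.camera_info(n); return c['K'],np.array(c['xyz']),R.from_euler('xyz',c['attitude']).as_matrix()
def ray(n,u,v,z):
    K,p,M=cam(n); d=M@np.linalg.solve(K,[u,v,1.]); return p+d*(z-p[2])/d[2]
def proj(n,P):
    K,p,M=cam(n); q=K@(M.T@(np.array(P,float)-p)); return q[:2]/q[2]
def tri(a,b):
    A=[];B=[]
    for n,(u,v) in (('top',a),('scene',b)):
        K,p,M=cam(n); d=M@np.linalg.solve(K,[u,v,1.]); d/=np.linalg.norm(d)
        Q=np.eye(3)-np.outer(d,d); A.append(Q);B.append(Q@p)
    return np.linalg.lstsq(np.vstack(A),np.hstack(B),rcond=None)[0]
E
python3 - <<'E'
from h import *
t=cv2.imread('pics/top0.png');s=cv2.imread('pics/scene0.png')
cv2.imwrite('pics/c1.png',cv2.resize(t[140:310,180:350],(720,720)[:2],interpolation=cv2.INTER_CUBIC)[:600] if 0 else cv2.resize(t[140:310,180:380],(700,595),interpolation=cv2.INTER_CUBIC))
cv2.imwrite('pics/c2.png',cv2.resize(s[130:250,180:320],(700,600),interpolation=cv2.INTER_CUBIC))
# coarse
print('mat/tray pts')
for u,v in [(357,182),(419,182),(422,316),(357,314)]: print('mat',ray('top',u,v,4).round(0))
for u,v in [(218,149),(341,166),(332,248),(205,235)]: print('tray',ray('top',u,v,14).round(0))
for nm,u,v,z in [('sq',231,196,104),('st',273,202,96),('am',315,208,114),('jar',264,176,42),('pan',132,179,56),('bigjar',205,285,60),('yel',248,264,96)]: print(nm,ray('top',u,v,z).round(0))
E
```

```text
mat/tray pts
mat [ 654. -199.    4.]
mat [ 674. -335.    4.]
mat [ 388. -361.    4.]
mat [ 373. -226.    4.]
tray [683. 116.  14.]
tray [ 683. -158.   14.]
tray [ 501. -158.   14.]
tray [490. 113.  14.]
sq [564.  63. 104.]
st [566. -21.  96.]
am [ 562. -103.  114.]
jar [629.   6.  42.]
pan [580. 278.  56.]
bigjar [387.  90.  60.]
yel [438.  11.  96.]
```

View pics/c1.png

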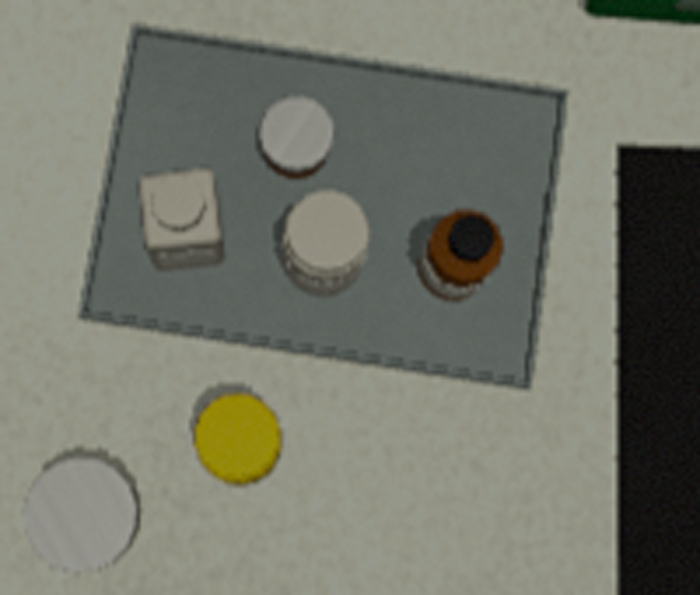

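View pics/c2.png

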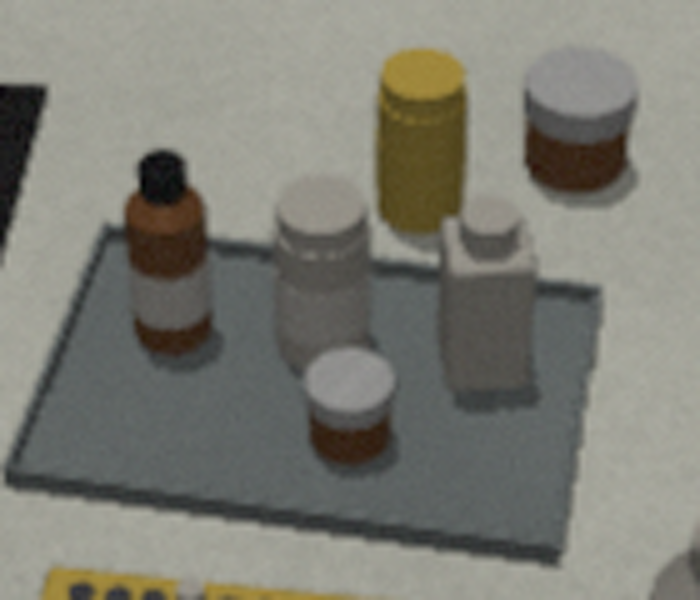

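Confirmed: the jar at (264,178) is the small one, standing in the tray behind the row. The larger jar at (204,287) and the yellow bottle at (248,265) are outside it and stay put. Next I'll refine the positions using both views.

Run:
```python
from h import *
t=cv2.imread('pics/top0.png');s=cv2.imread('pics/scene0.png')
a=lambda x,y:((x+.5)/3.5-.5+180,(y+.5)/3.5-.5+140)
b=lambda x,y:((x+.5)/5-.5+180,(y+.5)/5-.5+130)
for nm,p,q,z in [('sq',(179,205),(492,213),108),('st',(327,229),(321,200),100),('am',(472,238),(161,158),118),('jar',(297,132),(349,377),46)]:
    P=a(*p);Q=b(*q); print(nm,ray('top',*P,z).round(1),ray('scene',*Q,z).round(1),tri(P,Q).round(1))
# square edge directions at z=90
pts=[(140,178),(213,170),(220,242),(150,249)]
W=[ray('top',*a(*p),90)[:2] for p in pts]
print(np.round(W,1),np.mean(W,0)); 
for i in range(4):
    d=W[(i+1)%4]-W[i]; print(np.linalg.norm(d).round(1),np.degrees(np.arctan2(d[1],d[0])).round(1))
# mat mask (dark)
m=(t.max(2)<45).astype(np.uint8); n,l,st,c=cv2.connectedComponentsWithStats(m)
i=[k for k in range(1,n) if l[250,390]==k][0]
cn=cv2.findContours((l==i).astype(np.uint8),0,1)[0][0]
W=np.array([ray('top',*p,4)[:2] for p in cn[:,0,:].astype(float)],np.float32); print('mat',cv2.minAreaRect(W))
# mat rotation & pan
hsv=cv2.cvtColor(t,cv2.COLOR_BGR2HSV); print(hsv[179,132],hsv[150,132],hsv[160,165])
cv2.imwrite('pics/bal.png',cv2.resize(t[135:255,70:190],(600,600),interpolation=cv2.INTER_CUBIC))
```

```text
sq [559.   62.6 108. ] [562.   65.9 108. ] [559.3  64.2 105.4]
st [558.8 -21.5 100. ] [557.7 -21.2 100. ] [558.6 -21.3 100.8]
am [ 561.8 -101.6  118. ] [ 560.2 -102.3  118. ] [ 561.6 -101.7  119.2]
jar [625.4   4.3  46. ] [626.3   5.   46. ] [625.6   4.6  45.2]
[[574.8  88.8]
 [585.5  48. ]
 [544.5  37.8]
 [534.8  76.6]] [559.90181211  62.81178524]
42.2 -75.4
42.3 -165.9
40.0 104.0
41.8 17.0
mat ((520.412109375, -280.40130615234375), (286.27484130859375, 136.3919219970703), 5.613994121551514)
[  6  11 119] [ 24  32 126] [ 26  32 111]
```

View pics/bal.png

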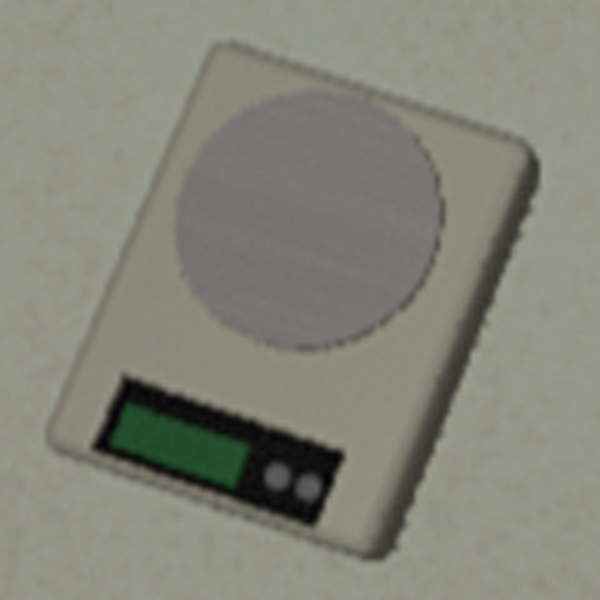

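Run:
```python
from h import *
t=cv2.imread('pics/top0.png');s=cv2.imread('pics/scene0.png')
for n,im,(cx,cy) in (('top',t,(132,179)),('scene',s,(364,205))):
    lab=cv2.cvtColor(cv2.GaussianBlur(im,(3,3),0),cv2.COLOR_BGR2LAB).astype(int); print(lab[cy,cx])
    m=((abs(lab-lab[cy,cx])*[.4,1,1]).max(2)<5).astype(np.uint8)
    k,l,stt,c=cv2.connectedComponentsWithStats(m,connectivity=4); i=l[cy,cx]
    cn=max(cv2.findContours((l==i).astype(np.uint8),0,1)[0],key=len); h=cv2.convexHull(cn)
    W=np.array([ray(n,*p,56)[:2] for p in h[:,0,:].astype(float)],np.float32)
    print(n,stt[i],cv2.fitEllipse(cn),cv2.minEnclosingCircle(W),cv2.fitEllipse(W))
```

```text
[124 129 129]
top [ 105  153   54   52 2209] ((131.276123046875, 178.57240295410156), (50.466407775878906, 53.87601852416992), 61.437255859375) ((581.1416625976562, 279.78143310546875), 56.49052429199219) ((581.190673828125, 279.89459228515625), (112.0025405883789, 112.41110229492188), 163.9940643310547)
[130 130 127]
scene [ 340  188   46   32 1127] ((362.887451171875, 203.82876586914062), (29.601335525512695, 46.18959045410156), 102.18006896972656) ((584.3521118164062, 281.0522766113281), 57.341705322265625) ((582.5289306640625, 281.663330078125), (109.40088653564453, 113.486328125), 173.04457092285156)
```

Request:
move_arm(
  linear=[
    [0, 0, 0],
    [0, 0, 0],
    [0, 0, 0],
    [0, 0, 0],
    [0, 0, 0],
    [0, 0, 0],
    [0, 0, 0],
  ],
  delta_rot=[
    [0, 0, -10],
    [0, 0, -10],
    [0, 0, -10],
    [0, 0, -10],
    [0, 0, -10],
    [0, 0, -10],
    [0, 0, -10],
  ],
  grip=[1, 1, 1, 1, 1, 1, 1],
  squeeze=20,
)

```text
t: 0.98
tool_pos: [222.6, -610.5, 404.2]
tool_rot: [-3.141, -0.001, 1.577]
wrist_force: [-0.1, 0.3, -0.8]
width: 88.1
```

Request:
move_arm(
  linear=[
    [0.045, 0.03, 0],
    [0.045, 0.03, 0],
    [0.045, 0.03, 0],
    [0.045, 0.03, 0],
    [0.045, 0.03, 0],
    [0.045, 0.03, 0],
    [0.045, 0.03, 0],
    [0.045, 0.03, 0],
    [0.045, 0.03, 0],
    [0.045, 0.03, 0],
    [0, 0, 0],
  ],
  delta_rot=[
    [0, 0, 0],
    [0, 0, 0],
    [0, 0, 0],
    [0, 0, 0],
    [0, 0, 0],
    [0, 0, 0],
    [0, 0, 0],
    [0, 0, 0],
    [0, 0, 0],
    [0, 0, 0],
    [0, 0, 0],
  ],
  grip=[1, 1, 1, 1, 1, 1, 1, 1, 1, 1, 1],
)

```text
t: 2.35
tool_pos: [524.2, -155.7, 404.7]
tool_rot: [3.141, -0.003, 1.58]
wrist_force: [-0.1, 0.2, -0.6]
width: 88.5
```

Request:
move_arm(
  linear=[
    [0.027, 0.018, 0],
    [0.027, 0.019, 0],
    [0, 0, 0.04],
    [0, 0, 0.04],
    [0, 0, 0.03],
    [0, 0, 0],
    [0, 0, 0],
  ],
  delta_rot=[
    [0, 0, 0],
    [0, 0, 0],
    [0, 0, 0],
    [0, 0, 0],
    [0, 0, 0],
    [0, 0, 0],
    [0, 0, 0],
  ],
  grip=[1, 1, 1, 1, 1, 1, 1],
)

```text
t: 3.22
tool_pos: [559.7, -107.0, 295.7]
tool_rot: [3.14, 0.0, 1.571]
wrist_force: [-0.3, -0.2, 0.3]
width: 88.4
```

Run:
```python
from station import *
import cv2
cv2.imwrite('pics/s1.png',imaging.grab_frame('scene'))
s=read_state();print(s['tool_pos'],s['tool_rot'],s['qpos'].round(2))
```

```text
[ 559.87251625 -106.85493898  296.11597628] [3.13955271e+00 5.32771867e-04 1.57088162e+00] [ 0.43  0.58 -0.43  1.82  0.32  0.81 -0.16]
```

View pics/s1.png

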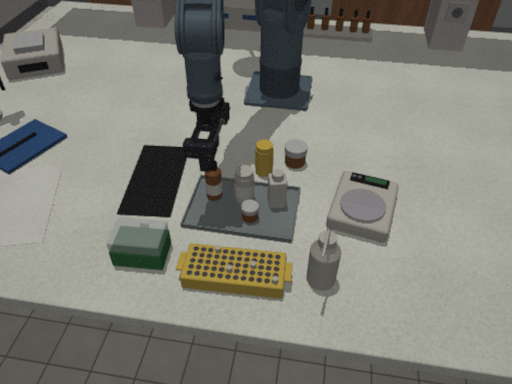

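The gripper is above the amber bottle, at (212,165) in the scene view, with its fingers astride the cap. I'll correct about 5 mm in y and descend.

Request:
move_arm(
  linear=[
    [0.005, 0.0015, 0],
    [0, 0, 0.02],
    [0, 0, 0.02],
    [0, 0, 0.02],
    [0, 0, 0.009],
    [0, 0, 0],
  ],
  delta_rot=[
    [0, 0, 0],
    [0, 0, 0],
    [0, 0, 0],
    [0, 0, 0],
    [0, 0, 0],
    [0, 0, 0],
  ],
  grip=[1, 1, 1, 1, 1, 1],
)

```text
t: 4.03
tool_pos: [560.6, -101.3, 224.7]
tool_rot: [-3.14, -0.0, 1.572]
wrist_force: [-0.1, 0.6, 0.8]
width: 88.3
```

Request:
move_arm(
  linear=[
    [0, 0, 0],
    [0, 0, 0],
    [0, 0, 0],
    [0, 0, 0],
    [0, 0, 0],
    [0, 0, 0],
  ],
  delta_rot=[
    [0, 0, 0],
    [0, 0, 0],
    [0, 0, 0],
    [0, 0, 0],
    [0, 0, 0],
    [0, 0, 0],
  ],
  grip=[-1, -1, -1, -1, -1, -1],
  squeeze=20,
)

```text
t: 4.78
tool_pos: [561.2, -101.4, 226.0]
tool_rot: [3.141, 0.0, 1.572]
wrist_force: [1.5, -0.8, 1.6]
width: 41.8
```

Request:
move_arm(
  linear=[
    [0, 0, -0.01],
    [0, 0, -0.04],
    [0, 0, -0.04],
    [0, 0, -0.02],
    [0, 0, 0],
  ],
  delta_rot=[
    [0, 0, 0],
    [0, 0, 0],
    [0, 0, 0],
    [0, 0, 0],
    [0, 0, 0],
  ],
  grip=[-1, -1, -1, -1, -1],
)

```text
t: 5.4
tool_pos: [561.2, -101.4, 337.3]
tool_rot: [3.139, 0.001, 1.571]
wrist_force: [-0.2, -0.2, -2.1]
width: 41.9
```

Request:
move_arm(
  linear=[
    [-0.02, 0.006, 0],
    [-0.032, 0.01, 0],
    [-0.035, 0.011, 0],
    [-0.035, 0.011, 0],
    [-0.03, 0.01, 0],
    [-0.018, 0.006, 0],
    [0, 0, 0],
    [0, 0, 0],
  ],
  delta_rot=[
    [0, 0, 0],
    [0, 0, 0],
    [0, 0, 0],
    [0, 0, 0],
    [0, 0, 0],
    [0, 0, 0],
    [0, 0, 0],
    [0, 0, 0],
  ],
  grip=[-1, -1, -1, -1, -1, -1, -1, -1],
)

```text
t: 6.4
tool_pos: [614.9, -269.9, 335.2]
tool_rot: [-3.141, -0.001, 1.573]
wrist_force: [0.7, 0.8, -1.4]
width: 41.4
```

Request:
move_arm(
  linear=[
    [0, 0, 0.04],
    [0, 0, 0.04],
    [0, 0, 0.02],
    [0, 0, 0.005],
    [0, 0, 0],
  ],
  delta_rot=[
    [0, 0, 0],
    [0, 0, 0],
    [0, 0, 0],
    [0, 0, 0],
    [0, 0, 0],
  ],
  grip=[-1, -1, -1, -1, -1],
)

```text
t: 7.02
tool_pos: [615.6, -271.1, 231.7]
tool_rot: [3.14, 0.0, 1.572]
wrist_force: [0.0, 0.1, -1.4]
width: 41.4
```

Run:
```python
from station import *
import cv2
cv2.imwrite('pics/s2.png',imaging.grab_frame('scene'))
s=read_state();print(s['tool_pos'],s['wrist_force'],s['qpos'].round(2))
```

```text
[ 615.71681196 -271.30858129  232.17895143] [ 0.7187866  -0.01695782 -1.44481527] [ 0.59  0.81 -0.37  1.56  0.36  0.84  0.09]
```

View pics/s2.png

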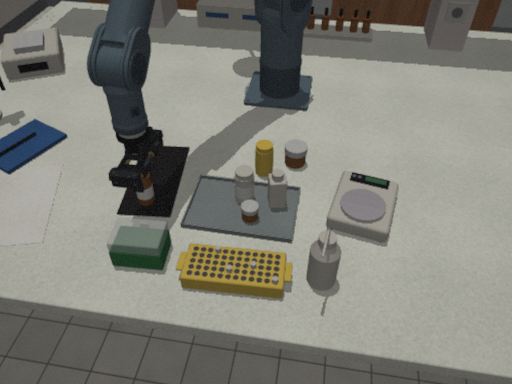

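The amber bottle (145,190) is upright over the mat, about 5 mm up.

Request:
move_arm(
  linear=[
    [0, 0, 0.003],
    [0, 0, 0.002],
    [0, 0, 0],
  ],
  delta_rot=[
    [0, 0, 0],
    [0, 0, 0],
    [0, 0, 0],
  ],
  grip=[-1, -1, -1],
)

```text
t: 7.45
tool_pos: [615.2, -271.5, 226.0]
tool_rot: [3.141, 0.0, 1.571]
wrist_force: [0.6, -0.1, -1.1]
width: 41.3
```

Request:
move_arm(
  linear=[
    [0, 0, 0.001],
    [0, 0, 0],
  ],
  delta_rot=[
    [0, 0, 0],
    [0, 0, 0],
  ],
  grip=[-1, -1],
)

```text
t: 7.7
tool_pos: [615.4, -271.5, 225.9]
tool_rot: [3.141, 0.001, 1.571]
wrist_force: [-1.2, 1.0, 5.7]
width: 41.5
```

Request:
move_arm(
  linear=[
    [0, 0, 0],
    [0, 0, 0],
    [0, 0, 0],
    [0, 0, 0],
    [0, 0, -0.02],
    [0, 0, -0.04],
    [0, 0, -0.05],
  ],
  delta_rot=[
    [0, 0, 0],
    [0, 0, 0],
    [0, 0, 0],
    [0, 0, 0],
    [0, 0, 0],
    [0, 0, 0],
    [0, 0, 0],
  ],
  grip=[0.1, 0.3, 0.6, 0.6, 0.6, 0.6, 0.6],
)

```text
t: 8.57
tool_pos: [614.8, -271.2, 336.5]
tool_rot: [-3.141, -0.0, 1.572]
wrist_force: [0.3, 0.5, 0.2]
width: 70.5
```

Request:
move_arm(
  linear=[
    [0.035, -0.008, 0],
    [0.045, -0.01, 0],
    [0.045, -0.01, 0],
    [0.045, -0.01, 0],
    [0.045, -0.01, 0],
    [0.035, -0.008, 0],
    [0, 0, 0],
    [0, 0, 0],
  ],
  delta_rot=[
    [0, 0, 0],
    [0, 0, 0],
    [0, 0, 0],
    [0, 0, 0],
    [0, 0, 0],
    [0, 0, 0],
    [0, 0, 0],
    [0, 0, 0],
  ],
  grip=[1, 1, 1, 1, 1, 1, 1, 1],
)

```text
t: 9.57
tool_pos: [559.1, -22.2, 335.6]
tool_rot: [3.14, 0.001, 1.571]
wrist_force: [0.3, -0.8, -0.5]
width: 88.0
```

Run:
```python
from station import *
import cv2,numpy as np
t=imaging.grab_frame('top');s=imaging.grab_frame('scene')
cv2.imwrite('pics/b3.png',np.vstack([cv2.resize(t,(400,300)),cv2.resize(s,(400,300))]))
print(read_state()['tool_pos'])
```

```text
[559.13035902 -22.89372117 335.10859494]
```

View pics/b3.png

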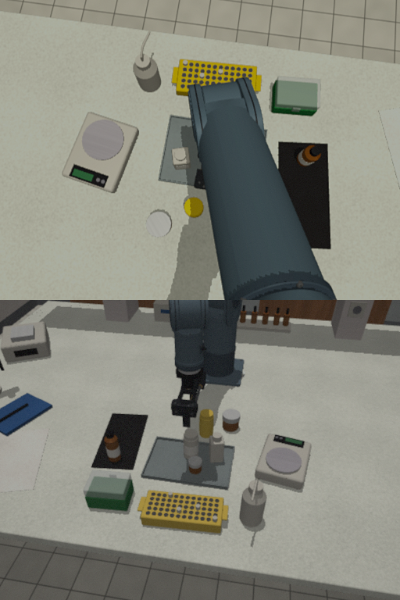

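The amber bottle stands on the mat (top half: 309,152). Next is the stout bottle.

Request:
move_arm(
  linear=[
    [0.001, 0, 0.03],
    [0, 0, 0.03],
    [0, 0, 0.03],
    [0, 0, 0.02],
    [0, 0, 0.006],
    [0, 0, 0],
    [0, 0, 0],
  ],
  delta_rot=[
    [0, 0, 0],
    [0, 0, 0],
    [0, 0, 0],
    [0, 0, 0],
    [0, 0, 0],
    [0, 0, 0],
    [0, 0, 0],
  ],
  grip=[1, 1, 1, 1, 1, 1, 1],
)

```text
t: 10.55
tool_pos: [559.3, -20.4, 219.7]
tool_rot: [3.14, 0.0, 1.571]
wrist_force: [-0.0, 0.2, -0.9]
width: 88.0
```

Request:
move_arm(
  linear=[
    [0, 0, 0],
    [0, 0, 0],
    [0, 0, 0],
    [0, 0, 0],
    [0, 0, 0],
    [0, 0, 0],
  ],
  delta_rot=[
    [0, 0, 0],
    [0, 0, 0],
    [0, 0, 0],
    [0, 0, 0],
    [0, 0, 0],
    [0, 0, 0],
  ],
  grip=[-1, -1, -1, -1, -1, -1],
  squeeze=20,
)

```text
t: 11.3
tool_pos: [558.9, -20.4, 218.8]
tool_rot: [3.141, -0.0, 1.572]
wrist_force: [0.6, -0.1, 1.0]
width: 49.7
```

Request:
move_arm(
  linear=[
    [0, 0, -0.01],
    [0, 0, -0.04],
    [0, 0, -0.04],
    [0, 0, -0.02],
    [0, 0, 0],
  ],
  delta_rot=[
    [0, 0, 0],
    [0, 0, 0],
    [0, 0, 0],
    [0, 0, 0],
    [0, 0, 0],
  ],
  grip=[-1, -1, -1, -1, -1],
)

```text
t: 11.92
tool_pos: [559.2, -20.3, 330.3]
tool_rot: [3.139, 0.0, 1.571]
wrist_force: [0.5, -0.1, -3.9]
width: 49.5
```

Request:
move_arm(
  linear=[
    [-0.023, -0.003, 0],
    [-0.035, -0.005, 0],
    [-0.04, -0.006, 0],
    [-0.042, -0.007, 0],
    [-0.042, -0.007, 0],
    [-0.035, -0.005, 0],
    [-0.025, -0.004, 0],
    [-0.017, -0.002, 0],
    [0, 0, 0],
    [0, 0, 0],
  ],
  delta_rot=[
    [0, 0, 0],
    [0, 0, 0],
    [0, 0, 0],
    [0, 0, 0],
    [0, 0, 0],
    [0, 0, 0],
    [0, 0, 0],
    [0, 0, 0],
    [0, 0, 0],
    [0, 0, 0],
  ],
  grip=[-1, -1, -1, -1, -1, -1, -1, -1, -1, -1],
)

```text
t: 13.18
tool_pos: [520.3, -277.9, 328.4]
tool_rot: [-3.141, -0.001, 1.573]
wrist_force: [-0.2, -0.5, -1.9]
width: 49.7
```

Request:
move_arm(
  linear=[
    [0, 0, 0.04],
    [0, 0, 0.04],
    [0, 0, 0.02],
    [0, 0, 0.005],
    [0, 0, 0],
    [0, 0, 0],
  ],
  delta_rot=[
    [0, 0, 0],
    [0, 0, 0],
    [0, 0, 0],
    [0, 0, 0],
    [0, 0, 0],
    [0, 0, 0],
  ],
  grip=[-1, -1, -1, -1, -1, -1],
)

```text
t: 13.92
tool_pos: [520.7, -279.6, 225.0]
tool_rot: [3.14, 0.001, 1.572]
wrist_force: [1.0, -0.3, -2.1]
width: 49.4
```

Request:
move_arm(
  linear=[
    [0, 0, 0.003],
    [0, 0, 0.002],
    [0, 0, 0.001],
    [0, 0, 0],
  ],
  delta_rot=[
    [0, 0, 0],
    [0, 0, 0],
    [0, 0, 0],
    [0, 0, 0],
  ],
  grip=[-1, -1, -1, -1],
)

```text
t: 14.42
tool_pos: [520.2, -279.5, 218.7]
tool_rot: [3.141, 0.001, 1.571]
wrist_force: [-2.1, 0.7, 6.3]
width: 49.5
```

Request:
move_arm(
  linear=[
    [0, 0, 0],
    [0, 0, 0],
    [0, 0, 0],
    [0, 0, 0],
    [0, 0, -0.02],
    [0, 0, -0.05],
    [0, 0, -0.05],
  ],
  delta_rot=[
    [0, 0, 0],
    [0, 0, 0],
    [0, 0, 0],
    [0, 0, 0],
    [0, 0, 0],
    [0, 0, 0],
    [0, 0, 0],
  ],
  grip=[0.2, 0.4, 0.65, 0.65, 0.65, 0.65, 0.65],
)

```text
t: 15.3
tool_pos: [520.0, -279.2, 340.3]
tool_rot: [3.141, 0.0, 1.572]
wrist_force: [-0.8, -0.4, -0.6]
width: 72.7
```

Request:
move_arm(
  linear=[
    [0.033, 0.004, 0],
    [0.045, 0.005, 0],
    [0.045, 0.005, 0],
    [0.045, 0.005, 0],
    [0.045, 0.005, 0],
    [0.045, 0.005, 0],
    [0.045, 0.005, 0],
    [0.04, 0.005, 0],
    [0, 0, 0],
    [0, 0, 0],
    [0, 0, 0],
  ],
  delta_rot=[
    [0, 0, 0],
    [0, 0, 0],
    [0, 0, 0],
    [0, 0, 0],
    [0, 0, 0],
    [0, 0, 0],
    [0, 0, 0],
    [0, 0, 0],
    [0, 0, -7.25],
    [0, 0, -7.25],
    [0, 0, 0],
  ],
  grip=[1, 1, 1, 1, 1, 1, 1, 1, 1, 1, 1],
)

```text
t: 16.68
tool_pos: [558.8, 63.7, 338.8]
tool_rot: [3.14, 0.0, 1.824]
wrist_force: [-0.3, -0.1, -0.3]
width: 88.2
```

Run:
```python
from station import *
import cv2,numpy as np
t=imaging.grab_frame('top');s=imaging.grab_frame('scene')
cv2.imwrite('pics/b4.png',np.vstack([cv2.resize(t,(400,300)),cv2.resize(s,(400,300))]))
s=read_state();p=s['tool_pos'];y=s['tool_rot'][2];print(p,s['tool_rot'],s['qpos'].round(2))
d=np.array([559.5,63.5])-p[:2]
print('tool shift x,y',d@[np.cos(y),np.sin(y)],d@[np.sin(y),-np.cos(y)])
```

```text
[558.82800151  63.48798175 338.4742493 ] [3.14070670e+00 1.85071398e-04 1.82168758e+00] [ 0.22  0.53 -0.55  1.81  0.34  0.9  -0.23]
tool shift x,y -0.15519333858392587 0.6539429927540743
```

View pics/b4.png

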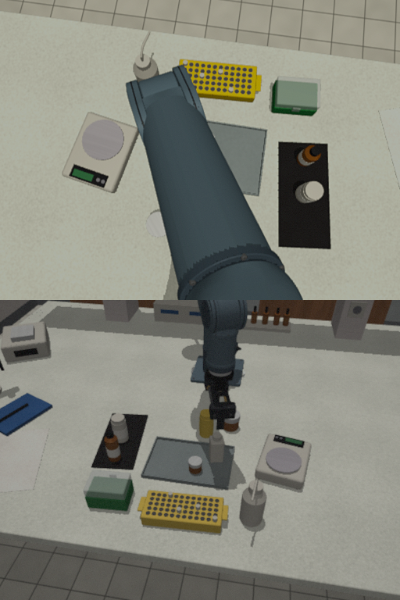

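Amber and stout stand on the mat. I'm now centred over the square bottle, so I'll descend.

Request:
move_arm(
  linear=[
    [0, 0, 0.03],
    [0, 0, 0.03],
    [0, 0, 0.03],
    [0, 0, 0.02],
    [0, 0, 0.006],
    [0, 0, 0],
    [0, 0, 0],
  ],
  delta_rot=[
    [0, 0, 0],
    [0, 0, 0],
    [0, 0, 0],
    [0, 0, 0],
    [0, 0, 0],
    [0, 0, 0],
    [0, 0, 0],
  ],
  grip=[1, 1, 1, 1, 1, 1, 1],
)

```text
t: 17.65
tool_pos: [559.2, 63.7, 222.7]
tool_rot: [3.14, 0.0, 1.824]
wrist_force: [-0.1, 0.4, 0.3]
width: 88.1
```

Request:
move_arm(
  linear=[
    [0, 0, 0],
    [0, 0, 0],
    [0, 0, 0],
    [0, 0, 0],
    [0, 0, 0],
    [0, 0, 0],
  ],
  delta_rot=[
    [0, 0, 0],
    [0, 0, 0],
    [0, 0, 0],
    [0, 0, 0],
    [0, 0, 0],
    [0, 0, 0],
  ],
  grip=[-1, -1, -1, -1, -1, -1],
  squeeze=20,
)

```text
t: 18.4
tool_pos: [559.2, 63.8, 222.0]
tool_rot: [3.14, -0.0, 1.825]
wrist_force: [2.4, 0.2, 1.3]
width: 44.4
```

Request:
move_arm(
  linear=[
    [0, 0, -0.01],
    [0, 0, -0.04],
    [0, 0, -0.04],
    [0, 0, -0.02],
    [0, 0, 0],
  ],
  delta_rot=[
    [0, 0, 0],
    [0, 0, 0],
    [0, 0, 0],
    [0, 0, 0],
    [0, 0, 0],
  ],
  grip=[-1, -1, -1, -1, -1],
)

```text
t: 19.02
tool_pos: [558.9, 63.6, 332.5]
tool_rot: [3.14, 0.001, 1.824]
wrist_force: [-1.0, -0.2, -2.9]
width: 44.3
```

Request:
move_arm(
  linear=[
    [-0.02, -0.014, 0],
    [-0.033, -0.023, 0],
    [-0.034, -0.024, 0],
    [-0.034, -0.024, 0],
    [-0.034, -0.024, 0],
    [-0.034, -0.024, 0],
    [-0.034, -0.024, 0],
    [-0.034, -0.024, 0],
    [-0.033, -0.023, 0],
    [-0.02, -0.014, 0],
    [0, 0, 0],
    [0, 0, 0],
  ],
  delta_rot=[
    [0, 0, 0],
    [0, 0, 0],
    [0, 0, 0],
    [0, 0, 0],
    [0, 0, 0],
    [0, 0, 0],
    [0, 0, 0],
    [0, 0, 0],
    [0, 0, 0],
    [0, 0, 0],
    [0, 0, 0],
    [0, 0, 0],
  ],
  grip=[-1, -1, -1, -1, -1, -1, -1, -1, -1, -1, -1, -1],
)

```text
t: 20.52
tool_pos: [425.6, -289.9, 330.7]
tool_rot: [-3.141, -0.002, 1.826]
wrist_force: [-0.4, 0.1, -1.7]
width: 44.0
```

Run:
```python
from station import *
import cv2,numpy as np
s=imaging.grab_frame('scene')
cv2.imwrite('pics/b5.png',s)
s=read_state();p=s['tool_pos'];y=s['tool_rot'][2];print(p,s['tool_rot'],s['qpos'].round(2),s['wrist_force'])
d=np.array([426,-290])-p[:2]
print('tool shift x,y',d@[np.cos(y),np.sin(y)],d@[np.sin(y),-np.cos(y)])
```

```text
[ 425.92224145 -289.69885185  331.0245067 ] [-3.14123072e+00 -1.59747226e-03  1.82662655e+00] [ 0.91  0.46 -0.5   1.93  0.29  0.82  0.51] [-0.01870667  0.21892812 -1.86327635]
tool shift x,y -0.3110235433953106 -0.0009773635359228696
```

View pics/b5.png

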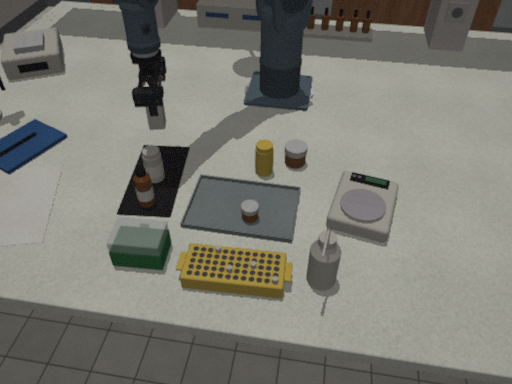

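The square bottle (155,115) hangs upright above the free end of the mat. I'll lower it.

Request:
move_arm(
  linear=[
    [0, 0, 0.04],
    [0, 0, 0.04],
    [0, 0, 0.02],
    [0, 0, 0.004],
    [0, 0, 0],
    [0, 0, 0.003],
    [0, 0, 0.001],
    [0, 0, 0],
  ],
  delta_rot=[
    [0, 0, 0],
    [0, 0, 0],
    [0, 0, 0],
    [0, 0, 0],
    [0, 0, 0],
    [0, 0, 0],
    [0, 0, 0],
    [0, 0, 0],
  ],
  grip=[-1, -1, -1, -1, -1, -1, -1, -1],
)

```text
t: 21.58
tool_pos: [425.6, -291.3, 224.0]
tool_rot: [3.141, 0.0, 1.824]
wrist_force: [-0.4, 0.1, -1.3]
width: 43.8
```

Request:
move_arm(
  linear=[
    [0, 0, 0.001],
    [0, 0, 0.001],
    [0, 0, 0],
  ],
  delta_rot=[
    [0, 0, 0],
    [0, 0, 0],
    [0, 0, 0],
  ],
  grip=[-1, -1, -1],
)

```text
t: 21.95
tool_pos: [425.7, -291.2, 221.9]
tool_rot: [3.142, 0.0, 1.825]
wrist_force: [-1.0, 0.5, 1.3]
width: 44.1
```

Request:
move_arm(
  linear=[
    [0, 0, 0],
    [0, 0, 0],
    [0, 0, 0],
    [0, 0, 0],
    [0, 0, -0.02],
    [0, 0, -0.05],
    [0, 0, -0.05],
    [0, 0, 0],
    [0, 0, 0],
    [0, 0, 0],
  ],
  delta_rot=[
    [0, 0, 0],
    [0, 0, 0],
    [0, 0, 0],
    [0, 0, 0],
    [0, 0, 0],
    [0, 0, 0],
    [0, 0, 0],
    [0, 0, 7.25],
    [0, 0, 7.25],
    [0, 0, 0],
  ],
  grip=[0.1, 0.3, 0.6, 0.6, 0.6, 0.6, 0.6, 0.6, 0.6, 0.6],
)

```text
t: 23.2
tool_pos: [425.5, -291.1, 341.8]
tool_rot: [-3.142, 0.0, 1.573]
wrist_force: [-0.3, 0.8, -0.3]
width: 70.3
```

Request:
move_arm(
  linear=[
    [0.034, 0.023, 0],
    [0.036, 0.024, 0],
    [0.037, 0.025, 0],
    [0.037, 0.025, 0],
    [0.037, 0.025, 0],
    [0.037, 0.025, 0],
    [0.037, 0.025, 0],
    [0.037, 0.025, 0],
    [0, 0, 0],
    [0, 0, 0],
  ],
  delta_rot=[
    [0, 0, 0],
    [0, 0, 0],
    [0, 0, 0],
    [0, 0, 0],
    [0, 0, 0],
    [0, 0, 0],
    [0, 0, 0],
    [0, 0, 0],
    [0, 0, 0],
    [0, 0, 0],
  ],
  grip=[0.6, 0.6, 0.6, 0.6, 0.6, 0.6, 0.6, 0.6, 0.6, 0.6],
)

```text
t: 24.45
tool_pos: [622.0, 0.3, 341.1]
tool_rot: [-3.14, 0.001, 1.573]
wrist_force: [-0.0, -1.1, -0.2]
width: 70.6
```

Run:
```python
from station import *
import cv2,numpy as np
t=imaging.grab_frame('top');s=imaging.grab_frame('scene')
cv2.imwrite('pics/b6.png',np.vstack([cv2.resize(t,(400,300)),cv2.resize(s,(400,300))]))
cv2.imwrite('pics/b6s.png',s)
s=read_state();p=s['tool_pos'];print(p,s['tool_rot'],s['qpos'].round(2))
```

```text
[621.89528425  -0.68199789 341.40265095] [-3.14068779e+00  1.10776587e-03  1.57055495e+00] [ 0.27  0.61 -0.48  1.65  0.33  0.97 -0.33]
```

View pics/b6.png

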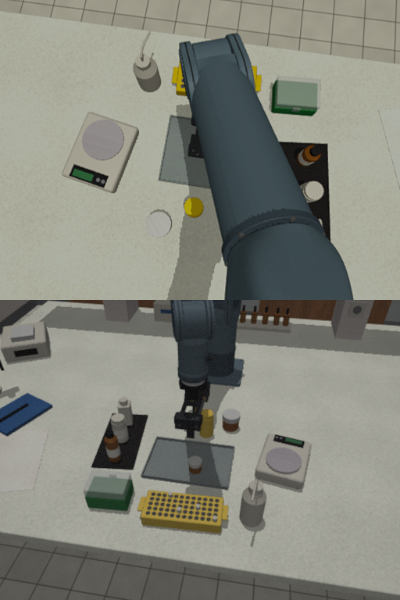

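All three bottles stand on the mat and the jar is free at scene (195,464 in the half-view). I'll correct about 5 mm and descend.

Request:
move_arm(
  linear=[
    [0.005, 0.004, 0],
    [0, 0, 0.04],
    [0, 0, 0.04],
    [0, 0, 0.03],
    [0, 0, 0],
    [0, 0, 0],
  ],
  delta_rot=[
    [0, 0, 0],
    [0, 0, 0],
    [0, 0, 0],
    [0, 0, 0],
    [0, 0, 0],
    [0, 0, 0],
  ],
  grip=[0.6, 0.6, 0.6, 0.6, 0.6, 0.6],
)

```text
t: 25.3
tool_pos: [627.0, 6.0, 233.0]
tool_rot: [3.14, -0.0, 1.571]
wrist_force: [0.7, 1.1, 0.1]
width: 70.7
```

Run:
```python
from station import *
import cv2,numpy as np
s=imaging.grab_frame('scene')
cv2.imwrite('pics/b7.png',cv2.resize(s[100:260,150:350],(750,600)))
print(read_state()['tool_pos'])
```

```text
[627.13134946   6.00938636 233.37817252]
```

View pics/b7.png

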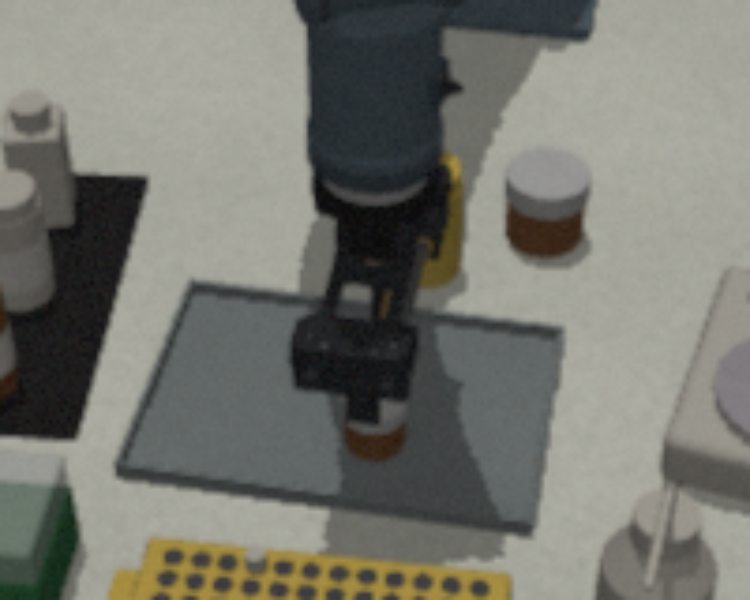

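The open fingers straddle the jar at about (376,420) in the crop. I'll go on down and grip.

Request:
move_arm(
  linear=[
    [-0.001, -0.001, 0.02],
    [0, 0, 0.02],
    [0, 0, 0.009],
    [0, 0, 0],
    [0, 0, 0],
  ],
  delta_rot=[
    [0, 0, 0],
    [0, 0, 0],
    [0, 0, 0],
    [0, 0, 0],
    [0, 0, 0],
  ],
  grip=[0.6, 0.6, 0.6, 0.6, 0.6],
)

```text
t: 25.98
tool_pos: [625.6, 5.1, 183.0]
tool_rot: [3.141, -0.0, 1.572]
wrist_force: [-0.6, 0.7, 0.3]
width: 70.1
```

Request:
move_arm(
  linear=[
    [0, 0, 0],
    [0, 0, 0],
    [0, 0, 0],
    [0, 0, 0],
    [0, 0, 0],
  ],
  delta_rot=[
    [0, 0, 0],
    [0, 0, 0],
    [0, 0, 0],
    [0, 0, 0],
    [0, 0, 0],
  ],
  grip=[-1, -1, -1, -1, -1],
  squeeze=15,
)

```text
t: 26.6
tool_pos: [625.5, 4.9, 183.0]
tool_rot: [3.141, 0.0, 1.572]
wrist_force: [-0.0, -0.8, 2.3]
width: 43.3
```

Request:
move_arm(
  linear=[
    [0, 0, -0.01],
    [0, 0, -0.02],
    [0, 0, -0.04],
    [0, 0, -0.03],
    [0, 0, 0],
    [0, 0, 0],
  ],
  delta_rot=[
    [0, 0, 0],
    [0, 0, 0],
    [0, 0, 0],
    [0, 0, 0],
    [0, 0, 0],
    [0, 0, 0],
  ],
  grip=[-1, -1, -1, -1, -1, -1],
)

```text
t: 27.35
tool_pos: [624.9, 4.8, 282.4]
tool_rot: [-3.141, 0.0, 1.571]
wrist_force: [0.3, -0.7, -1.3]
width: 43.5
```

Run:
```python
from station import *
import cv2,numpy as np
s=imaging.grab_frame('scene')
cv2.imwrite('pics/b8.png',cv2.resize(s[100:260,150:350],(750,600)))
s=read_state();print(s['tool_pos'],s['width'],s['wrist_force'])
```

```text
[624.76218893   4.81981791 281.81508314] 43.480195589431176 [-0.27139726 -0.07750036 -0.8185406 ]
```

View pics/b8.png

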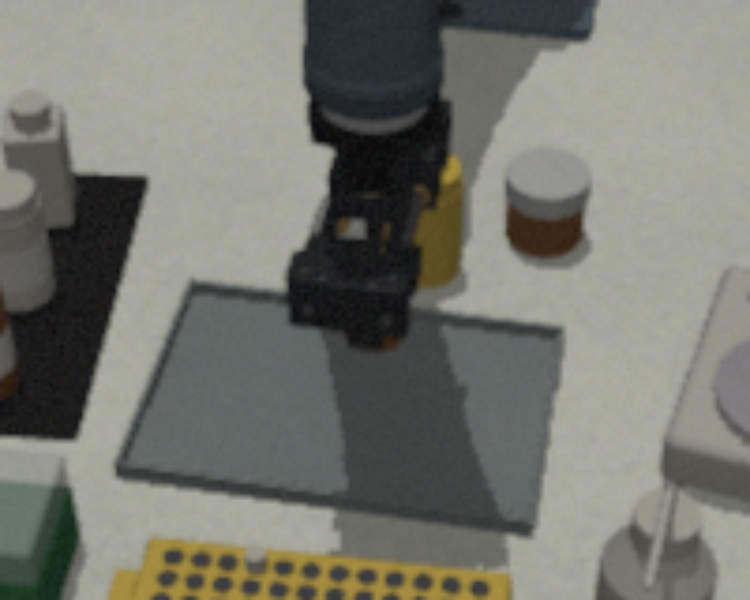

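Request:
move_arm(
  linear=[
    [0.02, -0.003, 0],
    [0.034, -0.005, 0],
    [0.038, -0.006, 0],
    [0.04, -0.006, 0],
    [0.04, -0.006, 0],
    [0.038, -0.006, 0],
    [0.034, -0.006, 0],
    [0.02, -0.003, 0],
    [0.012, -0.002, 0],
    [0, 0, 0],
    [0, 0, 0],
  ],
  delta_rot=[
    [0, 0, 0],
    [0, 0, 0],
    [0, 0, 0],
    [0, 0, 0],
    [0, 0, 0],
    [0, 0, 0],
    [0, 0, 0],
    [0, 0, 0],
    [0, 0, 0],
    [0, 0, 0],
    [0, 0, 0],
  ],
  grip=[-1, -1, -1, -1, -1, -1, -1, -1, -1, -1, -1],
)

```text
t: 28.78
tool_pos: [582.7, 279.4, 282.5]
tool_rot: [3.142, 0.001, 1.57]
wrist_force: [0.4, -0.7, -0.6]
width: 43.4
```

Run:
```python
from station import *
import cv2,numpy as np
s=imaging.grab_frame('scene')
cv2.imwrite('pics/b9.png',cv2.resize(s[100:300,250:450],(600,600)))
s=read_state();print(s['tool_pos'],s['tool_rot'],s['width'],s['wrist_force'],s['qpos'].round(2))
```

```text
[582.76514522 279.33635539 282.56544399] [3.14148184e+00 1.19829880e-03 1.56947279e+00] 43.03998621743821 [-0.95713338 -0.52549714 -1.47263262] [-0.21  0.72 -0.46  1.61  0.38  0.9  -0.81]
```

View pics/b9.png

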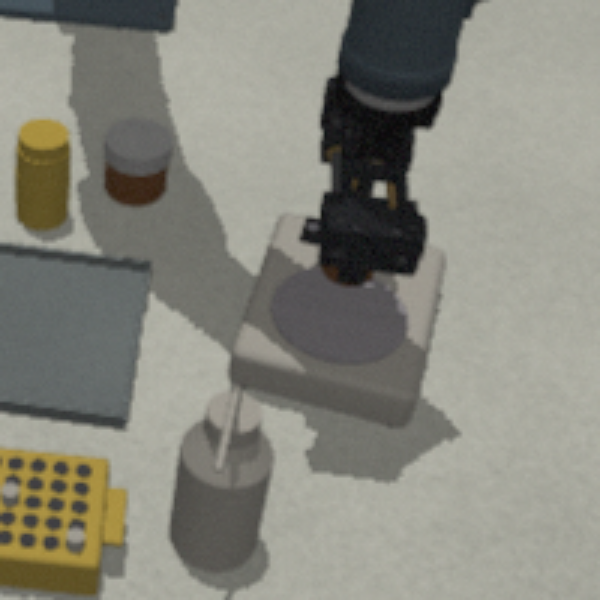

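Request:
move_arm(
  linear=[
    [0.001, 0, 0.02],
    [0, 0, 0.02],
    [0, 0, 0.003],
    [0, 0, 0],
    [0, 0, 0.002],
    [0, 0, 0.001],
    [0, 0, 0],
  ],
  delta_rot=[
    [0, 0, 0],
    [0, 0, 0],
    [0, 0, 0],
    [0, 0, 0],
    [0, 0, 0],
    [0, 0, 0],
    [0, 0, 0],
  ],
  grip=[-1, -1, -1, -1, -1, -1, -1],
)

```text
t: 29.7
tool_pos: [582.2, 281.9, 236.9]
tool_rot: [3.141, -0.0, 1.571]
wrist_force: [-0.1, 0.6, -1.2]
width: 43.9
```

Request:
move_arm(
  linear=[
    [-0.001, 0, 0.001],
    [0, 0, 0.0005],
    [0, 0, 0.0005],
    [0, 0, 0],
  ],
  delta_rot=[
    [0, 0, 0],
    [0, 0, 0],
    [0, 0, 0],
    [0, 0, 0],
  ],
  grip=[-1, -1, -1, -1],
)

```text
t: 30.2
tool_pos: [582.2, 280.9, 235.0]
tool_rot: [3.141, 0.0, 1.571]
wrist_force: [-0.3, -0.3, 2.4]
width: 43.3
```

Request:
move_arm(
  linear=[
    [0, 0, 0],
    [0, 0, 0],
    [0, 0, 0],
    [0, 0, 0],
    [0, 0, -0.02],
    [0, 0, -0.04],
    [0, 0, -0.05],
    [0, 0, 0],
  ],
  delta_rot=[
    [0, 0, 0],
    [0, 0, 0],
    [0, 0, 0],
    [0, 0, 0],
    [0, 0, 0],
    [0, 0, 0],
    [0, 0, 0],
    [0, 0, 0],
  ],
  grip=[0.1, 0.3, 0.6, 0.6, 0.6, 0.6, 0.6, 0.6],
)

```text
t: 31.2
tool_pos: [583.4, 282.2, 350.7]
tool_rot: [3.133, -0.005, 1.571]
wrist_force: [-0.1, -0.3, 0.4]
width: 70.5
```

Run:
```python
from station import *
import cv2,numpy as np
s=imaging.grab_frame('scene');cv2.imwrite('pics/b10s.png',s)
cv2.imwrite('pics/b10.png',cv2.resize(s[100:300,250:450],(600,600)))
s=read_state();print(s['tool_pos'],s['tool_rot'],s['width'],s['wrist_force'],s['qpos'].round(2))
```

```text
[582.71103034 281.45913389 348.01914718] [ 3.13694238e+00 -2.33987536e-03  1.57145950e+00] 70.82068029523096 [-0.56657151 -0.0894157  -1.3928427 ] [-0.19  0.64 -0.49  1.57  0.34  1.01 -0.78]
```

View pics/b10.png

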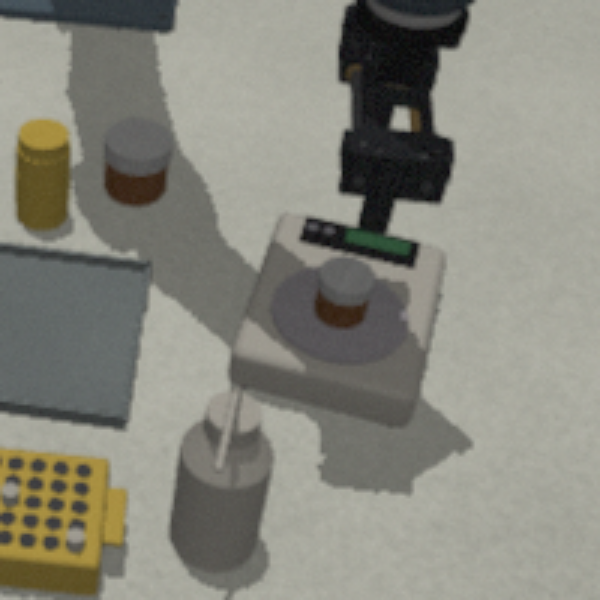

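The jar stands upright on the pan: body base about (342,312) in the crop, pan centre about (342,310). Now the bottles go back, square first.

Request:
move_arm(
  linear=[
    [-0.048, -0.013, 0],
    [-0.048, -0.013, 0],
    [-0.048, -0.013, 0],
    [-0.048, -0.013, 0],
    [-0.048, -0.013, 0],
    [-0.048, -0.013, 0],
    [-0.048, -0.013, 0],
    [-0.048, -0.013, 0],
    [-0.048, -0.013, 0],
    [-0.048, -0.013, 0],
    [-0.048, -0.013, 0],
    [-0.044, -0.014, 0],
  ],
  delta_rot=[
    [0, 0, 0],
    [0, 0, 0],
    [0, 0, 0],
    [0, 0, 0],
    [0, 0, 0],
    [0, 0, 0],
    [0, 0, 0],
    [0, 0, 0],
    [0, 0, 0],
    [0, 0, 0],
    [0, 0, 0],
    [0, 0, 0],
  ],
  grip=[0.6, 0.6, 0.6, 0.6, 0.6, 0.6, 0.6, 0.6, 0.6, 0.6, 0.6, 0.6],
)

```text
t: 32.75
tool_pos: [424.5, -292.7, 344.3]
tool_rot: [-3.141, -0.001, 1.571]
wrist_force: [0.8, 1.0, -0.9]
width: 70.4
```

Request:
move_arm(
  linear=[
    [0, 0, 0],
    [0, 0, 0],
    [0, 0, 0],
    [0, 0, 0],
  ],
  delta_rot=[
    [0, 0, -7.25],
    [0, 0, -7.25],
    [0, 0, 0],
    [0, 0, 0],
  ],
  grip=[0.6, 0.6, 0.6, 0.6],
)

```text
t: 33.25
tool_pos: [425.4, -291.0, 344.5]
tool_rot: [-3.141, -0.001, 1.822]
wrist_force: [0.8, 0.1, -0.8]
width: 70.3
```

```bash
cat > sh.py <<'E'
import sys,numpy as np
from station import *
s=read_state();p=s['tool_pos'];y=s['tool_rot'][2]
print(p.round(1),s['tool_rot'].round(4),s['wrist_force'].round(1),s['qpos'].round(2))
d=np.array([float(sys.argv[1]),float(sys.argv[2])])-p[:2]
print('tool shift',(d@[np.cos(y),np.sin(y)]).round(1),(d@[np.sin(y),-np.cos(y)]).round(1),'down',(p[2]-float(sys.argv[3])).round(1))
E
python3 sh.py 425.7 -291.2 222
```

```text
[ 425.4 -291.   344.5] [-3.1411e+00 -6.0000e-04  1.8224e+00] [ 0.8  0.1 -0.8] [ 0.89  0.43 -0.47  1.92  0.26  0.85  0.53]
tool shift -0.2 0.2 down 122.5
```

Request:
move_arm(
  linear=[
    [0, 0, 0.04],
    [0, 0, 0.04],
    [0, 0, 0.03],
    [0, 0, 0.012],
    [0, 0, 0],
    [0, 0, 0],
  ],
  delta_rot=[
    [0, 0, 0],
    [0, 0, 0],
    [0, 0, 0],
    [0, 0, 0],
    [0, 0, 0],
    [0, 0, 0],
  ],
  grip=[0.6, 0.6, 0.6, 0.6, 0.6, 0.6],
)

```text
t: 34.0
tool_pos: [426.2, -291.5, 223.8]
tool_rot: [3.14, 0.002, 1.824]
wrist_force: [0.3, -0.3, -0.2]
width: 70.4
```

Request:
move_arm(
  linear=[
    [0, 0, 0],
    [0, 0, 0],
    [0, 0, 0],
    [0, 0, 0],
    [0, 0, 0],
  ],
  delta_rot=[
    [0, 0, 0],
    [0, 0, 0],
    [0, 0, 0],
    [0, 0, 0],
    [0, 0, 0],
  ],
  grip=[-1, -1, -1, -1, -1],
  squeeze=20,
)

```text
t: 34.62
tool_pos: [426.0, -291.3, 223.1]
tool_rot: [3.141, 0.001, 1.825]
wrist_force: [0.5, 0.9, 4.4]
width: 43.8
```

Request:
move_arm(
  linear=[
    [0, 0, -0.01],
    [0, 0, -0.04],
    [0, 0, -0.04],
    [0, 0, -0.02],
    [0, 0, 0],
  ],
  delta_rot=[
    [0, 0, 0],
    [0, 0, 0],
    [0, 0, 0],
    [0, 0, 0],
    [0, 0, 0],
  ],
  grip=[-1, -1, -1, -1, -1],
)

```text
t: 35.25
tool_pos: [425.6, -291.4, 333.9]
tool_rot: [3.14, 0.002, 1.824]
wrist_force: [0.1, -0.0, -2.3]
width: 44.1
```

Request:
move_arm(
  linear=[
    [0.02, 0.014, 0],
    [0.033, 0.023, 0],
    [0.034, 0.024, 0],
    [0.034, 0.024, 0],
    [0.034, 0.024, 0],
    [0.034, 0.024, 0],
    [0.034, 0.024, 0],
    [0.034, 0.024, 0],
    [0.033, 0.023, 0],
    [0.02, 0.014, 0],
    [0, 0, 0],
    [0, 0, 0],
  ],
  delta_rot=[
    [0, 0, 0],
    [0, 0, 0],
    [0, 0, 0],
    [0, 0, 0],
    [0, 0, 0],
    [0, 0, 0],
    [0, 0, 0],
    [0, 0, 0],
    [0, 0, 0],
    [0, 0, 0],
    [0, 0, 0],
    [0, 0, 0],
  ],
  grip=[-1, -1, -1, -1, -1, -1, -1, -1, -1, -1, -1, -1],
)

```text
t: 36.75
tool_pos: [558.1, 62.3, 331.6]
tool_rot: [-3.139, 0.001, 1.824]
wrist_force: [0.5, -0.1, -2.1]
width: 43.8
```

```bash
python3 sh.py 559.2 63.7 222
```

```text
[558.1  62.3 331.6] [-3.1389e+00  7.0000e-04  1.8238e+00] [ 0.5 -0.1 -2.1] [ 0.21  0.54 -0.53  1.81  0.34  0.89 -0.22]
tool shift 1.0 1.4 down 109.6
```

Request:
move_arm(
  linear=[
    [0, 0.001, 0.04],
    [0, 0, 0.04],
    [0, 0, 0.018],
    [0, 0, 0],
    [0, 0, 0],
  ],
  delta_rot=[
    [0, 0, 0],
    [0, 0, 0],
    [0, 0, 0],
    [0, 0, 0],
    [0, 0, 0],
  ],
  grip=[-1, -1, -1, -1, -1],
)

```text
t: 37.38
tool_pos: [560.4, 63.8, 236.0]
tool_rot: [3.14, 0.0, 1.824]
wrist_force: [-0.1, -0.4, -0.9]
width: 44.2
```

```bash
python3 sh.py 559.2 63.7 223
```

```text
[560.4  63.8 236. ] [3.1396e+00 3.0000e-04 1.8242e+00] [-0.1 -0.4 -0.9] [ 0.15  0.68 -0.46  1.85  0.44  0.71 -0.3 ]
tool shift 0.2 -1.1 down 13.0
```

Request:
move_arm(
  linear=[
    [0, -0.001, 0.008],
    [0, 0, 0.003],
    [0, 0, 0],
    [0, 0, 0.001],
    [0, 0, 0],
  ],
  delta_rot=[
    [0, 0, 0],
    [0, 0, 0],
    [0, 0, 0],
    [0, 0, 0],
    [0, 0, 0],
  ],
  grip=[-1, -1, -1, -1, -1],
)

```text
t: 38.0
tool_pos: [558.9, 63.8, 223.1]
tool_rot: [3.141, 0.0, 1.825]
wrist_force: [-1.6, -0.5, 2.3]
width: 44.0
```

```bash
python3 sh.py 559.2 63.7 223
```

```text
[558.9  63.8 223.1] [3.1412e+00 1.0000e-04 1.8247e+00] [-1.6 -0.5  2.3] [ 0.14  0.7  -0.44  1.86  0.45  0.69 -0.32]
tool shift -0.1 0.3 down 0.1
```

Request:
move_arm(
  linear=[
    [0, 0, 0],
    [0, 0, 0],
    [0, 0, 0],
    [0, 0, 0],
    [0, 0, -0.02],
    [0, 0, -0.05],
    [0, 0, -0.05],
    [0, 0, 0],
    [0, 0, 0],
  ],
  delta_rot=[
    [0, 0, 0],
    [0, 0, 0],
    [0, 0, 0],
    [0, 0, 0],
    [0, 0, 0],
    [0, 0, 0],
    [0, 0, 0],
    [0, 0, 7.25],
    [0, 0, 7.25],
  ],
  grip=[0.1, 0.3, 0.6, 0.6, 0.6, 0.6, 0.6, 0.6, 0.6],
)

```text
t: 39.12
tool_pos: [558.9, 63.7, 345.0]
tool_rot: [3.139, -0.0, 1.567]
wrist_force: [-0.4, 0.6, -0.2]
width: 69.8
```

Request:
move_arm(
  linear=[
    [-0.033, -0.004, 0],
    [-0.045, -0.005, 0],
    [-0.045, -0.005, 0],
    [-0.045, -0.005, 0],
    [-0.045, -0.005, 0],
    [-0.045, -0.005, 0],
    [-0.045, -0.005, 0],
    [-0.04, -0.005, 0],
    [0, 0, 0],
    [0, 0, 0],
    [0, 0, 0],
  ],
  delta_rot=[
    [0, 0, 0],
    [0, 0, 0],
    [0, 0, 0],
    [0, 0, 0],
    [0, 0, 0],
    [0, 0, 0],
    [0, 0, 0],
    [0, 0, 0],
    [0, 0, 0],
    [0, 0, 0],
    [0, 0, 0],
  ],
  grip=[0.65, 0.65, 0.65, 0.65, 0.65, 0.65, 0.65, 0.65, 0.65, 0.65, 0.65],
)

```text
t: 40.5
tool_pos: [520.5, -277.8, 343.3]
tool_rot: [3.141, -0.001, 1.574]
wrist_force: [-0.4, 0.5, -0.4]
width: 72.9
```

```bash
python3 sh.py 520.2 -279.5 219
python3 - <<'E'
from station import *
import cv2,numpy as np
t=imaging.grab_frame('top');s=imaging.grab_frame('scene')
cv2.imwrite('pics/b11.png',np.vstack([cv2.resize(t,(400,300)),cv2.resize(s,(400,300))]))
cv2.imwrite('pics/t11.png',t)
E
```

```text
[ 520.5 -277.8  343.3] [ 3.1409e+00 -5.0000e-04  1.5741e+00] [-0.4  0.5 -0.4] [ 0.72  0.54 -0.42  1.74  0.27  0.92  0.2 ]
tool shift -1.7 -0.3 down 124.3
```

View pics/b11.png

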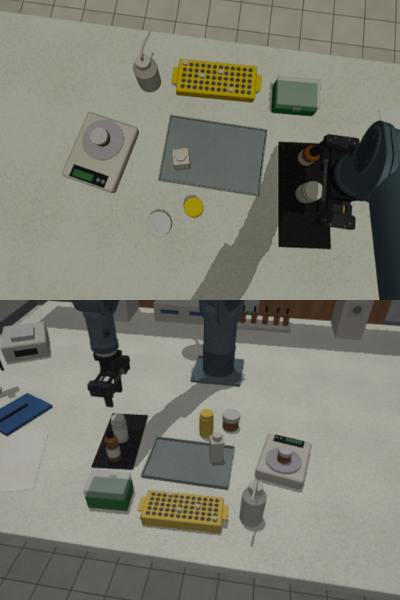

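The square bottle is back in the tray, at (181,158) in the half-view, and the jar is on the pan (100,137). Next is the stout bottle.

Request:
move_arm(
  linear=[
    [-0.001, 0, 0.04],
    [0, 0, 0.04],
    [0, 0, 0.03],
    [0, 0, 0.014],
    [0, 0, 0],
    [0, 0, 0],
  ],
  delta_rot=[
    [0, 0, 0],
    [0, 0, 0],
    [0, 0, 0],
    [0, 0, 0],
    [0, 0, 0],
    [0, 0, 0],
  ],
  grip=[0.65, 0.65, 0.65, 0.65, 0.65, 0.65],
)

```text
t: 41.35
tool_pos: [520.7, -280.5, 220.0]
tool_rot: [3.14, 0.001, 1.572]
wrist_force: [0.4, -0.6, 0.1]
width: 72.8
```

```bash
python3 sh.py 520.2 -279.5 219
```

```text
[ 520.7 -280.5  220. ] [3.1398e+00 8.0000e-04 1.5718e+00] [ 0.4 -0.6  0.1] [ 0.67  0.72 -0.35  1.79  0.36  0.7   0.13]
tool shift 1.0 -0.5 down 1.0
```

Request:
move_arm(
  linear=[
    [0.001, 0, 0],
    [0, 0, 0],
    [0, 0, 0],
    [0, 0, 0],
    [0, 0, 0],
    [0, 0, 0],
  ],
  delta_rot=[
    [0, 0, 0],
    [0, 0, 0],
    [0, 0, 0],
    [0, 0, 0],
    [0, 0, 0],
    [0, 0, 0],
  ],
  grip=[0.65, -1, -1, -1, -1, -1],
  squeeze=20,
)

```text
t: 42.1
tool_pos: [520.4, -279.6, 219.3]
tool_rot: [3.141, 0.001, 1.571]
wrist_force: [-0.1, 0.2, 6.2]
width: 49.0
```

Request:
move_arm(
  linear=[
    [0, 0, -0.01],
    [0, 0, -0.04],
    [0, 0, -0.04],
    [0, 0, -0.02],
    [0, 0, 0],
  ],
  delta_rot=[
    [0, 0, 0],
    [0, 0, 0],
    [0, 0, 0],
    [0, 0, 0],
    [0, 0, 0],
  ],
  grip=[-1, -1, -1, -1, -1],
)

```text
t: 42.72
tool_pos: [520.1, -279.5, 329.5]
tool_rot: [3.14, 0.001, 1.571]
wrist_force: [-0.9, 0.1, -4.5]
width: 49.3
```

Request:
move_arm(
  linear=[
    [0.023, 0.003, 0],
    [0.035, 0.005, 0],
    [0.04, 0.006, 0],
    [0.042, 0.007, 0],
    [0.042, 0.007, 0],
    [0.035, 0.005, 0],
    [0.025, 0.004, 0],
    [0.017, 0.002, 0],
    [0, 0, 0],
    [0, 0, 0],
  ],
  delta_rot=[
    [0, 0, 0],
    [0, 0, 0],
    [0, 0, 0],
    [0, 0, 0],
    [0, 0, 0],
    [0, 0, 0],
    [0, 0, 0],
    [0, 0, 0],
    [0, 0, 0],
    [0, 0, 0],
  ],
  grip=[-1, -1, -1, -1, -1, -1, -1, -1, -1, -1],
)

```text
t: 43.98
tool_pos: [558.6, -21.8, 328.1]
tool_rot: [-3.14, 0.001, 1.57]
wrist_force: [-0.5, -0.9, -2.2]
width: 49.4
```

Request:
move_arm(
  linear=[
    [0, 0, 0.04],
    [0, 0, 0.04],
    [0, 0, 0.02],
    [0, 0, 0],
    [0, 0, 0],
  ],
  delta_rot=[
    [0, 0, 0],
    [0, 0, 0],
    [0, 0, 0],
    [0, 0, 0],
    [0, 0, 0],
  ],
  grip=[-1, -1, -1, -1, -1],
)

```text
t: 44.6
tool_pos: [559.6, -20.6, 230.0]
tool_rot: [3.139, 0.0, 1.571]
wrist_force: [0.1, 1.0, -2.5]
width: 49.4
```

```bash
python3 sh.py 558.9 -20.4 220
```

```text
[559.6 -20.6 230. ] [3.1395e+00 1.0000e-04 1.5711e+00] [ 0.1  1.  -2.5] [ 0.25  0.67 -0.39  1.87  0.39  0.68 -0.37]
tool shift 0.2 -0.7 down 10.0
```

Request:
move_arm(
  linear=[
    [0, 0, 0.006],
    [0, 0, 0.003],
    [0, 0, 0],
    [0, 0, 0.001],
    [0, 0, 0],
  ],
  delta_rot=[
    [0, 0, 0],
    [0, 0, 0],
    [0, 0, 0],
    [0, 0, 0],
    [0, 0, 0],
  ],
  grip=[-1, -1, -1, -1, -1],
)

```text
t: 45.22
tool_pos: [558.9, -20.3, 219.3]
tool_rot: [3.141, 0.0, 1.572]
wrist_force: [-2.2, 0.2, 5.7]
width: 49.7
```

```bash
python3 sh.py 558.9 -20.4 219
```

```text
[558.9 -20.3 219.3] [3.1414e+00 3.0000e-04 1.5716e+00] [-2.2  0.2  5.7] [ 0.24  0.69 -0.38  1.87  0.4   0.66 -0.38]
tool shift -0.1 0.0 down 0.3
```

Touchdown on the spot. I'll release it and go for the amber bottle at (615.3, -271.5).

Request:
move_arm(
  linear=[
    [0, 0, 0],
    [0, 0, 0],
    [0, 0, 0],
    [0, 0, 0],
    [0, 0, -0.02],
    [0, 0, -0.05],
    [0, 0, -0.05],
    [0, 0, 0],
  ],
  delta_rot=[
    [0, 0, 0],
    [0, 0, 0],
    [0, 0, 0],
    [0, 0, 0],
    [0, 0, 0],
    [0, 0, 0],
    [0, 0, 0],
    [0, 0, 0],
  ],
  grip=[0.2, 0.4, 0.65, 0.65, 0.65, 0.65, 0.65, 0.65],
)

```text
t: 46.22
tool_pos: [560.4, -20.0, 343.9]
tool_rot: [3.133, 0.0, 1.571]
wrist_force: [-0.5, 0.9, -0.0]
width: 72.9
```

Request:
move_arm(
  linear=[
    [-0.035, 0.008, 0],
    [-0.045, 0.01, 0],
    [-0.045, 0.01, 0],
    [-0.045, 0.01, 0],
    [-0.045, 0.01, 0],
    [-0.036, 0.008, 0],
    [0, 0, 0],
    [0, 0, 0],
  ],
  delta_rot=[
    [0, 0, 0],
    [0, 0, 0],
    [0, 0, 0],
    [0, 0, 0],
    [0, 0, 0],
    [0, 0, 0],
    [0, 0, 0],
    [0, 0, 0],
  ],
  grip=[0.6, 0.6, 0.6, 0.6, 0.6, 0.6, 0.6, 0.6],
)

```text
t: 47.22
tool_pos: [614.8, -270.2, 338.4]
tool_rot: [-3.141, -0.001, 1.572]
wrist_force: [-0.4, -0.2, -0.2]
width: 70.4
```

```bash
python3 sh.py 615.3 -271.5 226
```

```text
[ 614.8 -270.2  338.4] [-3.1409e+00 -1.4000e-03  1.5725e+00] [-0.4 -0.2 -0.2] [ 0.61  0.68 -0.41  1.51  0.29  1.02  0.13]
tool shift -1.3 0.4 down 112.4
```

Request:
move_arm(
  linear=[
    [-0.001, 0, 0.04],
    [0, 0, 0.04],
    [0, 0, 0.02],
    [0, 0, 0.012],
    [0, 0, 0],
    [0, 0, 0],
  ],
  delta_rot=[
    [0, 0, 0],
    [0, 0, 0],
    [0, 0, 0],
    [0, 0, 0],
    [0, 0, 0],
    [0, 0, 0],
  ],
  grip=[0.6, 0.6, 0.6, 0.6, 0.6, 0.6],
)

```text
t: 47.98
tool_pos: [615.7, -272.4, 228.1]
tool_rot: [3.14, 0.001, 1.572]
wrist_force: [0.3, -0.8, 0.1]
width: 70.6
```

```bash
python3 sh.py 615.3 -271.5 226
```

```text
[ 615.7 -272.4  228.1] [3.1396e+00 7.0000e-04 1.5716e+00] [ 0.3 -0.8  0.1] [ 0.59  0.82 -0.36  1.56  0.36  0.83  0.09]
tool shift 0.9 -0.4 down 2.1
```

Request:
move_arm(
  linear=[
    [0.001, 0, 0.001],
    [0, 0, 0],
    [0, 0, 0],
    [0, 0, 0],
    [0, 0, 0],
    [0, 0, 0],
  ],
  delta_rot=[
    [0, 0, 0],
    [0, 0, 0],
    [0, 0, 0],
    [0, 0, 0],
    [0, 0, 0],
    [0, 0, 0],
  ],
  grip=[0.6, -1, -1, -1, -1, -1],
  squeeze=20,
)

```text
t: 48.72
tool_pos: [615.2, -271.3, 225.9]
tool_rot: [3.141, 0.0, 1.572]
wrist_force: [0.9, -0.1, 0.6]
width: 41.6
```

Request:
move_arm(
  linear=[
    [0, 0, -0.01],
    [0, 0, -0.04],
    [0, 0, -0.04],
    [0, 0, -0.02],
    [0, 0, 0],
  ],
  delta_rot=[
    [0, 0, 0],
    [0, 0, 0],
    [0, 0, 0],
    [0, 0, 0],
    [0, 0, 0],
  ],
  grip=[-1, -1, -1, -1, -1],
)

```text
t: 49.35
tool_pos: [615.2, -271.4, 336.8]
tool_rot: [3.14, 0.001, 1.571]
wrist_force: [-0.9, -0.4, -2.0]
width: 41.7
```

Request:
move_arm(
  linear=[
    [0.02, -0.006, 0],
    [0.032, -0.01, 0],
    [0.035, -0.011, 0],
    [0.035, -0.011, 0],
    [0.03, -0.01, 0],
    [0.018, -0.006, 0],
    [0, 0, 0],
    [0, 0, 0],
  ],
  delta_rot=[
    [0, 0, 0],
    [0, 0, 0],
    [0, 0, 0],
    [0, 0, 0],
    [0, 0, 0],
    [0, 0, 0],
    [0, 0, 0],
    [0, 0, 0],
  ],
  grip=[-1, -1, -1, -1, -1, -1, -1, -1],
)

```text
t: 50.35
tool_pos: [561.1, -102.9, 335.3]
tool_rot: [-3.141, 0.001, 1.57]
wrist_force: [0.0, -0.2, -2.3]
width: 41.1
```

Request:
move_arm(
  linear=[
    [0, 0, 0.04],
    [0, 0, 0.04],
    [0, 0, 0.02],
    [0, 0, 0],
    [0, 0, 0],
  ],
  delta_rot=[
    [0, 0, 0],
    [0, 0, 0],
    [0, 0, 0],
    [0, 0, 0],
    [0, 0, 0],
  ],
  grip=[-1, -1, -1, -1, -1],
)

```text
t: 50.98
tool_pos: [561.7, -101.7, 237.0]
tool_rot: [3.139, 0.0, 1.571]
wrist_force: [1.0, -0.0, -1.8]
width: 42.2
```

```bash
python3 sh.py 561 -101.4 227
```

```text
[ 561.7 -101.7  237. ] [3.1394e+00 3.0000e-04 1.5711e+00] [ 1.  -0.  -1.8] [ 0.39  0.67 -0.39  1.84  0.37  0.7  -0.21]
tool shift 0.3 -0.7 down 10.0
```

Request:
move_arm(
  linear=[
    [0, 0, 0.006],
    [0, 0, 0.003],
    [0, 0, 0],
    [0, 0, 0.001],
    [0, 0, 0],
  ],
  delta_rot=[
    [0, 0, 0],
    [0, 0, 0],
    [0, 0, 0],
    [0, 0, 0],
    [0, 0, 0],
  ],
  grip=[-1, -1, -1, -1, -1],
)

```text
t: 51.6
tool_pos: [561.0, -101.3, 225.9]
tool_rot: [3.141, 0.0, 1.572]
wrist_force: [0.3, 0.4, -0.8]
width: 41.3
```

```bash
python3 sh.py 561 -101.4 226
```

```text
[ 561.  -101.3  225.9] [3.1413 0.     1.5717] [ 0.3  0.4 -0.8] [ 0.38  0.69 -0.38  1.84  0.38  0.68 -0.22]
tool shift -0.1 0.0 down -0.1
```

Request:
move_arm(
  linear=[
    [0, 0, 0.0005],
    [0, 0, 0],
    [0, 0, 0],
    [0, 0, 0],
    [0, 0, 0],
    [0, 0, 0],
    [0, 0, -0.02],
    [0, 0, -0.05],
    [0, 0, -0.05],
    [0, 0, -0.04],
  ],
  delta_rot=[
    [0, 0, 0],
    [0, 0, 0],
    [0, 0, 0],
    [0, 0, 0],
    [0, 0, 0],
    [0, 0, 0],
    [0, 0, 0],
    [0, 0, 0],
    [0, 0, 0],
    [0, 0, 0],
  ],
  grip=[-1, -1, 0.1, 0.3, 0.6, 0.6, 0.6, 0.6, 0.6, 0.6],
)

```text
t: 52.85
tool_pos: [560.9, -101.2, 388.8]
tool_rot: [3.139, 0.0, 1.572]
wrist_force: [0.7, 0.3, 0.3]
width: 70.3
```

Request:
move_arm(
  linear=[
    [-0.045, -0.03, 0],
    [-0.045, -0.03, 0],
    [-0.045, -0.03, 0],
    [-0.045, -0.03, 0],
    [-0.045, -0.03, 0],
    [-0.045, -0.03, 0],
    [-0.045, -0.03, 0],
    [-0.045, -0.03, 0],
    [-0.045, -0.03, 0],
    [-0.045, -0.03, 0],
    [0, 0, 0],
    [0, 0, 0],
  ],
  delta_rot=[
    [0, 0, 0],
    [0, 0, 0],
    [0, 0, 0],
    [0, 0, 0],
    [0, 0, 0],
    [0, 0, 0],
    [0, 0, 0],
    [0, 0, 0],
    [0, 0, 0],
    [0, 0, 0],
    [0, 0, 0],
    [0, 0, 0],
  ],
  grip=[0.6, 0.6, 0.6, 0.6, 0.6, 0.6, 0.6, 0.6, 0.6, 0.6, 0.6, 0.6],
)

```text
t: 54.35
tool_pos: [261.9, -550.9, 386.1]
tool_rot: [3.14, -0.0, 1.572]
wrist_force: [0.3, 0.1, 0.2]
width: 70.3
```

Run:
```python
from h import *
t=imaging.grab_frame('top');s=imaging.grab_frame('scene')
cv2.imwrite('pics/top9.png',t);cv2.imwrite('pics/scene9.png',s)
cv2.imwrite('pics/f2.png',cv2.resize(s[130:250,180:320],(700,600),interpolation=cv2.INTER_CUBIC))
z=lambda im:cv2.resize(im[140:310,180:380],(400,340),interpolation=cv2.INTER_CUBIC)
cv2.imwrite('pics/f1.png',np.hstack([z(cv2.imread('pics/top0.png')),z(t)]))
cv2.imwrite('pics/f3.png',cv2.resize(t[135:255,70:190],(600,600),interpolation=cv2.INTER_CUBIC))
for n,a,b in(('top',cv2.imread('pics/top0.png'),t),('scene',cv2.imread('pics/scene0.png'),s)):
    R_={'top':{'rack':(70,132,215,340),'tip':(95,150,343,415),'wash':(35,120,165,212),'bottles':(183,232,215,330)},'scene':{'rack':(240,298,172,298),'tip':(215,270,105,175),'wash':(228,292,302,345)}}[n]
    for k,(r0,r1,c0,c1) in R_.items(): 
        (dx,dy),r=cv2.phaseCorrelate(np.float32(cv2.cvtColor(a[r0:r1,c0:c1],6)),np.float32(cv2.cvtColor(b[r0:r1,c0:c1],6)));print(n,k,round(dx,2),round(dy,2),round(r,2))
```

```text
top rack 0.49 -0.01 0.97
top tip 0.0 0.02 0.97
top wash 0.0 -0.07 0.99
top bottles -0.08 0.57 0.83
scene rack -0.02 0.02 0.99
scene tip -0.03 0.02 0.96
scene wash 0.54 0.11 0.98
```

View pics/f1.png

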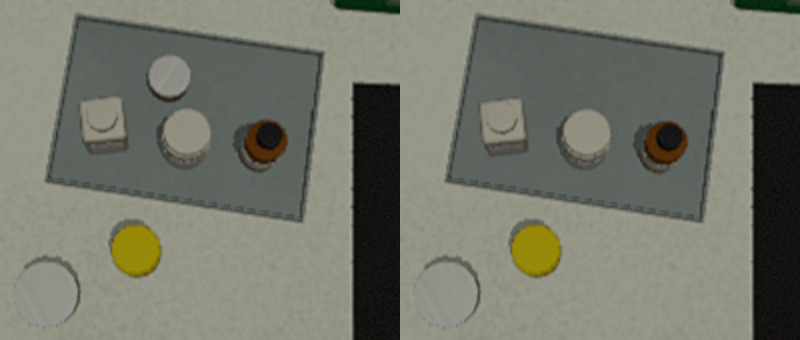

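View pics/f3.png

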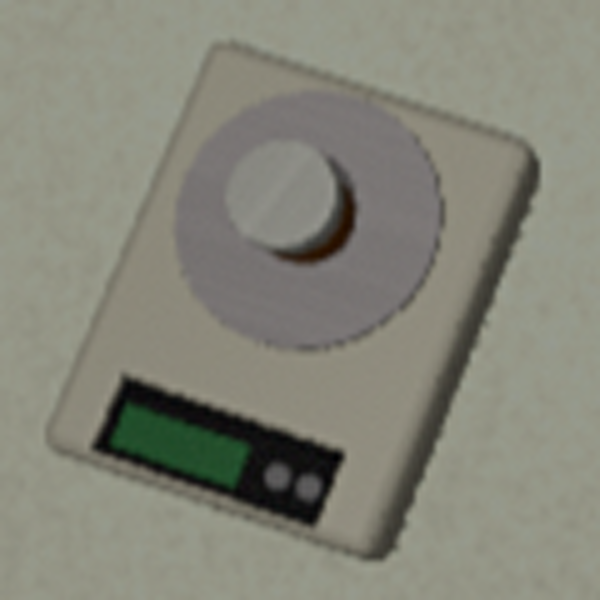

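View pics/scene9.png

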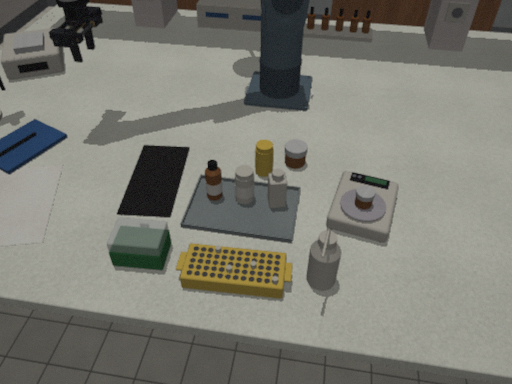

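Run:
```python
from h import *
print('jar',ray('top',126.4,173.6,98).round(1))
for n,bx in (('top',{'sq':(185,218,218,246),'st':(190,227,257,290),'am':(195,227,298,328),'yel':(250,280,232,264),'big':(268,306,186,222),'rack':(70,132,215,340)}),('scene',{'sq':(163,212,264,292),'st':(163,200,232,258),'am':(158,203,202,226),'wash':(228,292,302,345),'yel':(138,178,252,274)})):
    a=cv2.imread(f'pics/{n}0.png');b=cv2.imread(f'pics/{n}9.png')
    for k,(r0,r1,c0,c1) in bx.items():
        T=cv2.resize(a[r0:r1,c0:c1],None,fx=8,fy=8,interpolation=cv2.INTER_CUBIC)
        S=cv2.resize(b[r0-4:r1+4,c0-4:c1+4],None,fx=8,fy=8,interpolation=cv2.INTER_CUBIC)
        _,mx,_,l=cv2.minMaxLoc(cv2.matchTemplate(S,T,cv2.TM_CCOEFF_NORMED)); print(n,k,l[0]/8-4,l[1]/8-4,round(mx,3))
```

```text
jar [580.8 278.6  98. ]
top sq 0.0 0.875 0.992
top st 0.0 0.25 0.975
top am 0.0 0.625 0.988
top yel 0.0 0.0 0.998
top big 0.0 0.0 0.997
top rack 0.0 0.0 0.999
scene sq 0.0 -0.25 0.993
scene st 0.0 0.0 0.993
scene am 0.0 -0.25 0.995
scene wash 0.0 0.0 0.998
scene yel 0.0 0.0 0.997
```

```bash
python3 -c "
from station import *
print(bot.hand_in())"
```

```text
the job is handed in; nothing more can be done
None
```

The job is handed in at about 54.5 s of the 141 s allowed. I moved the amber, stout and square bottles to the dark mat. Then I set the small jar on the weighing pan and put the square, stout and amber bottles back in the tray.

**Last checks**
- **Jar:** it stands upright on the pan. Its lid centre measured (580.8, 278.6) against the pan centre at about (582, 280.5), so roughly 2 mm off.
- **Bottles:** all three are upright. The fingers let each go within about 0.5 mm of where they had gripped it. The camera comparison with the start shows shifts of 0.25–0.9 px in the top view (up to about 2 mm, the square bottle most) and at most 0.25 px in the scene view. The two views disagree slightly on those shifts, and both are about the size of the calibration error.
- **Other objects:** the tube rack, tip box, wash bottle, yellow bottle and larger jar show no movement in template matching or phase correlation. Phase correlation gave two half-pixel readings (rack in the top view, wash bottle in the scene view). The other view and template matching both read zero, so I took them as noise.

**Unexplained reading:** the gripper read about 43.4 mm on the jar's 45 mm lid. I did not find the cause, but the jar held, stayed upright and landed as intended.

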